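# Roll the wardrobe rod into the V-block

### The arm

A 6-joint arm with a two-finger parallel gripper is mounted at the origin on the work surface. World frame = base frame: x ahead of the robot, y to its left, z up, the work surface at z = 0. Lengths are in m, angles in rad, forces in N, time in s.
With the tool pointing down it reaches from about 0.35 to 0.975 m from the base axis. Payload 17.4 kg.
Tool frame: the origin (TCP) lies on the centre line of the jaws, within the pads' length; the fingertips stand 25 mm ahead of it and the grasp point (between the pads) lies 6 mm ahead of it; x points along the fingers, y is the direction in which the jaws open and shut, and the axes are right-handed (so a half turn about x gives the same grasp; the last joint's range is limited). The gripper opens to 85 mm and grips with 20 to 120 N. Pads are 22 mm wide; open, the fingers measure 114 mm over their backs; the gripper's body (76 mm by 85 mm) begins 54 mm behind the grasp point. The pads swing forward as they close: fully open they stand 13 mm farther back than shut.
Start: joints at [-1.28, 0.116, 1.442, -0, 1.584, -0.038], TCP at [0.218, -0.639, 0.256] pointing down, gripper open.
Joint ranges: [-2.83, 2.83], [-0.83, 2.19], [0.07, 2.5], [-1.14, 4.28], [0.01, 3], [-2.97, 2.97]. Speed limits (rad/s): [1.89, 1.89, 2.22, 3.14, 3.14, 3.14].

### API

Orientations are given as a 3x3 rotation matrix whose columns are the frame's x, y, z axes.
In Python, from workcell import * gives the robot as it stands.
- The arm moves only by the shell command python3 -m handwheel 'ROWS' [OPENING] [FORCE]. ROWS is JSON, a list that holds one entry, the list of rows, each a list of 6 numbers: the shift along the tool's x, y, z in m, then the turn, a rotation vector about the tool's x, y, z in degrees. In form: [[[tx, ty, tz, ax, ay, az], ...]]. A call has 1 to 12 rows; each row shifts and turns the pose as measured when the row begins, along the tool's axes as they then stand; what a row does not reach is not made up. A row lasts 1/12 s, in which the tool goes at most 41.7 mm and 7.16 degrees, less where a joint would pass 70% of its speed; a pose out of reach is approached as far as the arm can. A call with a gripper value outside its range is refused whole. OPENING is the opening, from 0 (shut) to 1 (fully open), set as the call begins (- or left out, the last holds). The fingers move at their own pace and stop on an object; FORCE is the grip in N (left out, the last holds). Time passes only in rows, so rows that do not move let the fingers close. It gives the time, the measured TCP pose, the force and the opening at its end, in the units of the state.
- sense(): the state, without advancing time (a new reading comes with each control period).
- grab_frame(name): name is "scene" or "side" or "wrist"; returns the picture (384x512x3 uint8, blue, green, red); there is no depth.
- camera_model(name): a dict with "K" (3x3 intrinsics, pixels), "position" and "attitude" of the camera in the world. Camera axes: x right, y down, z forward; pixel columns grow to the right and rows downward; lengths in m; the calibration is good to about 2 mm. A picture is of the moment at which its call begins: read the wrist's pose just before it. camera_model takes no time and is no camera call; for the wrist camera it gives the pose at the moment of the call.
- finish_job(): hands the job in, once; it reports no verdict.
The state is a dict: "time": time; "joint_positions": joint angles; "qd": joint speeds; "joint_efforts": joint torques, N m; "eef_pos": TCP position; "ee_rot": TCP orientation; "ft_force": force on the tool from outside, world axes, zero at the start; "torque": the same for the moment, N m; "grip_width": finger opening in m.
Only numpy, scipy, OpenCV 4.12 (cv2) and the standard library are available. Lean on these libraries where they do the work, as an engineer would, in place of code of your own. Each camera call takes 0.05 s, during which the arm holds its last target.

### The job

Roll the thick round wooden rod along the bench with your fingertips, up the ramp of the plywood V-block, and let it settle in the groove, sticking out of the block at both ends, ready for drilling. Push it steadily by its side: do not pick it up, and do not knock it so that it shoots off. Leave the thin dowel, the glue bottle and the screw box where they are, and finish with the hand clear.

Things in the scene. Friction and masses are not known exactly. Their poses are not given: they have to be found in the camera images.
- rod: The thick rod: smooth, waxed beech that slips and rolls easily (friction about 0.4), a solid cylinder 44 mm in diameter and 200 mm long, about 0.15 to 0.3 kg, lying loose on the bench on its side, on one side or the other of the V-block and roughly parallel to its groove. Origin at its centre (22 mm above the bench at the start); its x axis runs along the rod, and its y and z axes turn as it rolls.
- vblock: The V-block: a pale plywood jig fixed to the bench, the same on both sides, 100 mm along its groove (its x axis) and 180 mm across (its y axis). Origin on the bench under the middle of the groove; z up. On either side a ramp starts at the bench 90 mm from the groove's middle line and climbs to a lip 15 mm high and 19 mm from the middle line. On the ramp the rod rolls back if nothing is behind it.
- seat (a point): Where the thick rod's centre lies when seated: over the groove's middle, 29 mm above the bench; axes as the V-block's. From the lips, flanks at 35 degrees fall to the bottom of the V, 2 mm above the bench. Going over a lip the rod's centre is 37 mm above the bench; once its centre is past the lip it runs down into the groove by itself.
- dowel: The thin dowel: plain beech, 22 mm in diameter and 200 mm long, lying loose on the other side of the V-block from the thick rod. Origin at its centre, x along the dowel. To be left alone.
- glue: White glue bottle with a cap, 56 mm in diameter and 150 mm high, standing loose beyond the work. Origin at the centre of its underside. To be left alone.
- screwbox: Open cardboard screw box, 75 x 55 x 50 mm high, standing loose beyond the work. Origin at the centre of its underside. To be left alone.
Things that resemble listed ones, but are neither listed nor needed, are in the scene too. What is shaped like the rod but black, pink or red is not meant.

How it is judged:
On the way:
1. the thick rod rolls (turns about itself) on a ramp of the V-block, pushed by the fingers (y of rod in the frame of vblock between -0.09 and 0.09 m and (y of rod in the frame of vblock above 0.025 m or y of rod in the frame of vblock below -0.025 m) and contact force between rod and vblock above 0.1 N and contact force between the fingers and rod above 0.02 N and angular speed of rod above 0.2 rad/s), for 0.1 s.
At the end, for the whole second after the job is handed in: The thick rod lies at rest in the V: its centre within 6 mm of the groove's middle line, 25 to 33 mm above the bench, parallel to the groove within 0.08 rad, and within 45 mm of the block's middle along the groove, so that both ends stick out (y of rod in the frame of vblock between -0.006 and 0.006 m and x of rod in the frame of vblock between -0.045 and 0.045 m and z of rod in the frame of vblock between 0.025 and 0.033 m and angle between the x axis of rod and the x axis of vblock, either way round below 0.08 rad and linear speed of rod below 0.02 m/s and angular speed of rod below 0.3 rad/s); the robot touches nothing.
It fails at once if the thick rod is lifted (its centre more than 47 mm above the bench; rolling over the lip takes it to 37 mm) (height (world z) of rod above 0.047 m).
It fails at once if the thick rod is knocked so that it shoots off (faster than 0.6 m/s) (linear speed of rod above 0.6 m/s).
It fails at once if the thin dowel is moved more than 15 mm (distance of dowel from where it was at the start of the episode above 0.015 m).
It fails at once if the glue bottle or the screw box is moved more than 15 mm (distance of any of glue, screwbox from where it was at the start of the episode above 0.015 m).
It also fails if it takes over 42 s, if anything falls off the work surface, if the arm or the gripper's body presses on something with over 40 N, if the wrist force passes 120 N, or if a joint passes its speed limit or range.

## Working session

There is one attempt and no reset: what is moved stays moved. The work goes in short steps, Python scripts to look and compute and a shell command to move; the robot and the scene stay as the last step left them, time stands still between calls to the robot, and variables do not carry over. Pictures are saved under pics/ and viewed, and the job is handed in when it is done.

```bash
mkdir -p pics; ls; python3 - <<'E'
from workcell import *
import cv2
s=sense();print(s)
for n in ["scene","side","wrist"]:
    print(n,camera_model(n))
    cv2.imwrite(f"pics/{n}0.png",grab_frame(n))
E
```

```text
pics
{'time': 0.0, 'joint_positions': array([-1.27977255e+00,  1.16476856e-01,  1.44229655e+00, -1.77004261e-05,
        1.58400118e+00, -3.77992359e-02]), 'qd': array([ 0.00123398, -0.00137527, -0.00046083,  0.00067122,  0.00073728,
       -0.00019993]), 'joint_efforts': array([-3.64116662e-03, -7.31997085e+01, -6.32485628e+01, -2.45255442e-04,
        6.39590769e-03, -3.97204258e-05]), 'eef_pos': array([ 0.21791498, -0.63867316,  0.25554889]), 'ee_rot': array([[-3.56090121e-04,  3.22928900e-01, -9.46423160e-01],
       [ 1.12715427e-03, -9.46422490e-01, -3.22929095e-01],
       [-9.99999301e-01, -1.18175677e-03, -2.69789910e-05]]), 'ft_force': array([-0.39601986, -0.13434946,  0.21824369]), 'torque': array([0.00394983, 0.00024235, 0.03042636]), 'grip_width': 0.08561146153663231}
scene {'K': array([[499.02985803,   0.        , 246.87125544],
       [  0.        , 499.02985803, 193.7463829 ],
       [  0.        ,   0.        ,   1.        ]]), 'position': array([1.03804605, 0.52158819, 1.06827404]), 'attitude': array([[-0.6628418 ,  0.63738315, -0.39291662],
       [ 0.7487027 ,  0.55774068, -0.35828703],
       [-0.00922053, -0.53166535, -0.84690433]])}
side {'K': array([[450.44570532,   0.        , 251.62813669],
       [  0.        , 450.44570532, 194.90440681],
       [  0.        ,   0.        ,   1.        ]]), 'position': array([0.16790588, 0.76810162, 0.72368505]), 'attitude': array([[-0.8700473 , -0.30798906,  0.38491614],
       [-0.49286823,  0.55919283, -0.66662155],
       [-0.0099302 , -0.76970521, -0.63832223]])}
wrist {'K': array([[264.68837595,   0.        , 254.44865238],
       [  0.        , 264.68837595, 187.14944613],
       [  0.        ,   0.        ,   1.        ]]), 'position': array([ 0.29478855, -0.61398694,  0.37323404]), 'attitude': array([[ 0.32285857, -0.89759977, -0.30012831],
       [-0.94644551, -0.30679892, -0.10057498],
       [-0.00180296,  0.31652658, -0.94858193]])}
```

View pics/scene0.png

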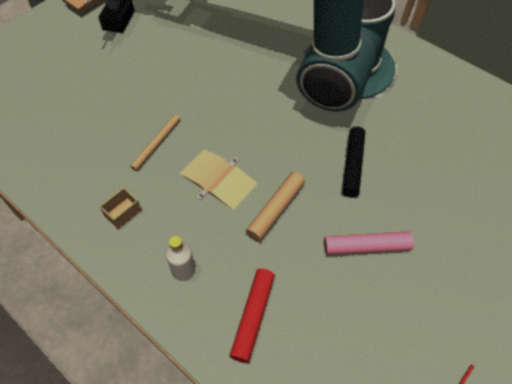

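View pics/side0.png

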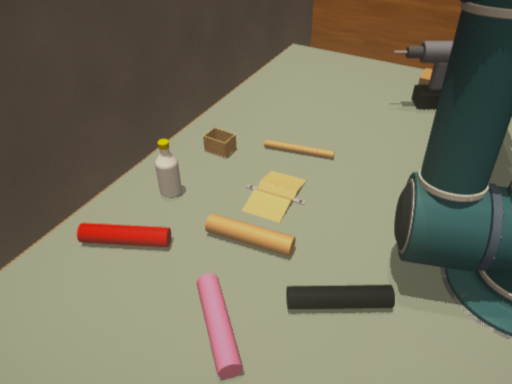

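View pics/wrist0.png

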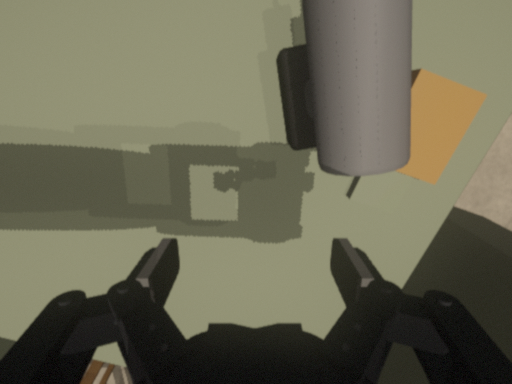

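The scene view shows five rod-shaped things: tan thick (276,205), red (253,314), pink (369,243), black (354,161) and thin tan (157,142). Only the tan thick one at (276,205) is wood of the right thickness, and it lies opposite the thin dowel across the V-block (218,178). I'll enlarge both views to confirm and read pixels.

```bash
python3 - <<'E'
import cv2
a=cv2.imread("pics/scene0.png")[110:250,120:320];cv2.imwrite("pics/sc1.png",cv2.resize(a,(800,560),interpolation=cv2.INTER_CUBIC))
a=cv2.imread("pics/side0.png")[120:270,190:350];cv2.imwrite("pics/si1.png",cv2.resize(a,(640,600),interpolation=cv2.INTER_CUBIC))
E
```

```text
(no output)
```

View pics/sc1.png

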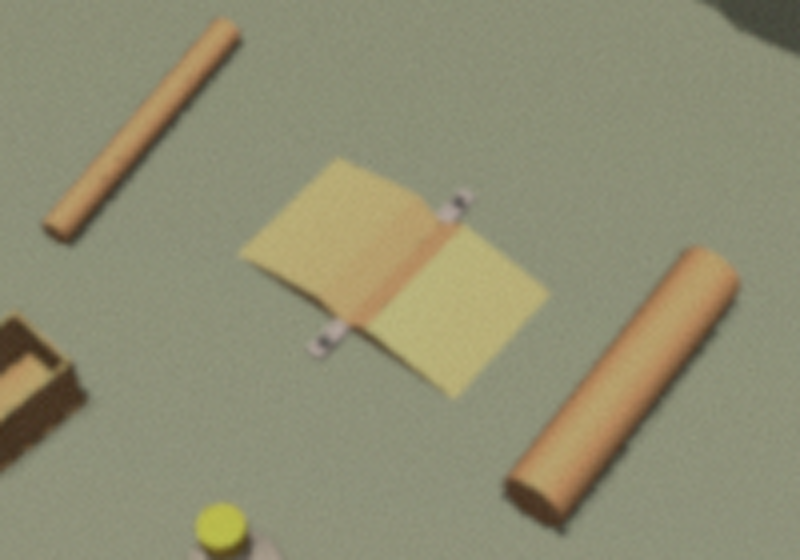

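View pics/si1.png

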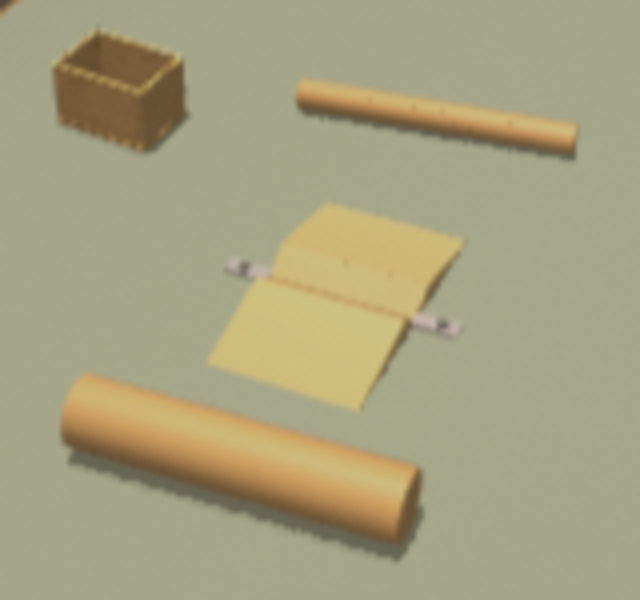

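```bash
cat > h.py <<'E'
from workcell import *
import numpy as np
def ray(n,p,z):
    c=camera_model(n);K=c["K"];R=np.array(c["attitude"]);o=np.array(c["position"])
    d=R@np.linalg.solve(K,[p[0],p[1],1]);return o+d*(z-o[2])/d[2]
sc=lambda p:(p[0]/4+120-.375,p[1]/4+110-.375)
si=lambda p:(p[0]/4+190-.375,p[1]/4+120-.375)
def proj(n,P):
    c=camera_model(n);q=c["K"]@(np.array(c["attitude"]).T@(np.asarray(P)-c["position"]));return q[:2]/q[2]
E
python3 - <<'E'
from h import *
def blk(cs):
    m=np.mean(cs,0);a=cs[0]-cs[1];b=cs[3]-cs[2];u=a+b;L1=np.linalg.norm(a),np.linalg.norm(b)
    print("mid",m,"len",L1,"across",np.linalg.norm(cs[0]-cs[3]),np.linalg.norm(cs[1]-cs[2]),"ang groove",np.degrees(np.arctan2(u[1],u[0])), "across ang",np.degrees(np.arctan2(*(cs[0]+cs[1]-cs[2]-cs[3])[1::-1])))
blk(np.array([ray("scene",sc(p),0) for p in [(338,158),(240,255),(456,397),(550,293)]]))
blk(np.array([ray("side",si(p),0) for p in [(464,240),(328,204),(208,362),(360,409)]]))
for n,f,ps in (("scene",sc,[(714,266),(536,506)]),("side",si,[(408,503),(76,411)])):
    e=[ray(n,f(p),.022) for p in ps];d=e[0]-e[1];print("rod",e,(e[0]+e[1])/2,np.linalg.norm(d),np.degrees(np.arctan2(d[1],d[0])))
for n,f,ps in (("scene",sc,[(230,29),(60,230)]),("side",si,[(568,137),(304,95)])):
    e=[ray(n,f(p),.011) for p in ps];d=e[0]-e[1];print("dowel",(e[0]+e[1])/2,np.linalg.norm(d))
print(ray("side",(170,195),0),ray("side",(221,150),0))
E
```

```text
mid [ 0.55514879 -0.01788871  0.        ] len (np.float64(0.09879448910925487), np.float64(0.09698430998954281)) across 0.1782096801802966 0.1780626141479633 ang groove -176.01152559585458 across ang -85.96250531432298
mid [ 0.55347629 -0.01800594  0.        ] len (np.float64(0.09661638071068804), np.float64(0.09940146596161792)) across 0.177823534507699 0.17714822161871605 ang groove -175.56927735973767 across ang -86.13845091206285
rod [array([0.42787955, 0.14162719, 0.022     ]), array([0.63022245, 0.16884675, 0.022     ])] [0.529051   0.15523697 0.022     ] 0.2041655138134527 -172.33845406732763
rod [array([0.43211134, 0.14158732, 0.022     ]), array([0.62850284, 0.16777479, 0.022     ])] [0.53030709 0.15468106 0.022     ] 0.1981297701829902 -172.40480214955883
dowel [ 0.58235319 -0.21859642  0.011     ] 0.1958241175880247
dowel [ 0.58391682 -0.2179905   0.011     ] 0.1901955332226999
[0.78455496 0.11204569 0.        ] [ 0.78045732 -0.12064724  0.        ]
```

```bash
python3 - <<'E'
from h import *
for p in [(358,130),(350,193),(326,244),(412,241)]: print(ray("scene",p,.022))
E
python3 -m handwheel '[[[0,0,0,-7,0,0],[0,0,0,-7,0,0],[0,0,0,-7,0,0],[0,0,0,-7,0,0],[0,0,0,-7,0,0],[0,0,0,-7,0,0],[0,0,0,-7,0,0],[0,0,0,-7,0,0],[0,0,0,-7,0,0],[0,0,0,-7,0,0],[0,0,0,-5,0,0]]]' 1
cat >>h.py <<'E'
C=np.array([.5543,-.018]);th=np.radians(4.1);u=np.array([np.cos(th),np.sin(th)]);v=np.array([-u[1],u[0]])
def go(x,y,z):
    s=sense();R=s["ee_rot"];p=s["eef_pos"];P=np.r_[C+x*u+y*v,z]
    print("block xy",(p[:2]-C)@u,(p[:2]-C)@v,"z",p[2],"yaw",np.degrees(np.arctan2(R[1,1],R[0,1])),"shift tool",R.T@(P-p),"F",s["ft_force"],"t",s["time"])
E
python3 -c "
from h import *
go(-.010,.234,.256)"
```

```text
[0.20489771 0.16953824 0.022     ]
[0.38308512 0.2694066  0.022     ]
[0.53476845 0.30882809 0.022     ]
[0.39666523 0.45449939 0.022     ]
time: 1.07
eef_pos: [0.2177, -0.6379, 0.2519]
ee_rot: [[-0.002, 0.995, 0.1], [0.006, 0.1, -0.995], [-1.0, -0.001, -0.007]]
ft_force: [-0.2, 0.5, -0.5]
grip_width: 0.0856
block xy -0.380105692744163 -0.5942244505822791 z 0.2519052896098306 yaw 5.7199557881220375 shift tool [ 0.00082835  0.39336593 -0.81744314] F [-0.2115858   0.54655643 -0.45709367] t 1.0667
```

```bash
python3 -m handwheel '[[[0,0.017,-0.035,0,0,0],[0,0.017,-0.035,0,0,0],[0,0.017,-0.035,0,0,0],[0,0.017,-0.035,0,0,0],[0,0.017,-0.035,0,0,0],[0,0.017,-0.035,0,0,0],[0,0.017,-0.035,0,0,0],[0,0.017,-0.035,0,0,0],[0,0.017,-0.035,0,0,0],[0,0.017,-0.035,0,0,0],[0,0.017,-0.035,0,0,0],[0,0.017,-0.035,0,0,0]]]'
python3 -c "
from h import *
go(-.010,.234,.256)"
```

```text
time: 2.07
eef_pos: [0.3765, -0.1843, 0.2493]
ee_rot: [[-0.004, 0.995, 0.098], [0.012, 0.098, -0.995], [-1.0, -0.003, -0.013]]
ft_force: [0.5, -1.2, 0.1]
grip_width: 0.085
block xy -0.18926185657754277 -0.1531689830795945 z 0.24933885387743432 yaw 5.607053497736731 shift tool [-0.00235981  0.18936146 -0.38238158] F [ 0.54301355 -1.24037065  0.14055453] t 2.0667
```

```bash
python3 -m handwheel '[[[0,0.018,-0.036,0.2,0,0],[0,0.018,-0.036,0.2,0,0],[0,0.018,-0.036,0.2,0,0],[0,0.018,-0.036,0.2,0,0],[0,0.018,-0.036,0.2,0,0],[0,0.018,-0.036,0.2,0,0],[0,0.018,-0.036,0.2,0,0],[0,0.018,-0.036,0.2,0,0],[0,0.018,-0.036,0,0,0],[0,0.012,-0.024,0,0,0],[0,0.008,-0.015,0,0,0],[0,0,0,0,0,0]]]'
python3 -c "
from h import *
go(-.010,.234,.040)
print(sense()['ee_rot'])"
```

```text
time: 3.07
eef_pos: [0.5279, 0.2161, 0.2527]
ee_rot: [[-0.001, 0.997, 0.075], [0.012, 0.075, -0.997], [-1.0, -0.0, -0.012]]
ft_force: [0.7, -0.2, -0.3]
grip_width: 0.0857
block xy -0.009589790839286972 0.23540139951887992 z 0.2527392234765943 yaw 4.308392589397149 shift tool [ 0.21270701 -0.00035394  0.0039636 ] F [ 0.73593644 -0.2419974  -0.27060103] t 3.0667
[[-1.19295095e-03  9.97174099e-01  7.51158703e-02]
 [ 1.19956436e-02  7.51247889e-02 -9.97101986e-01]
 [-9.99927338e-01 -2.88430553e-04 -1.20513652e-02]]
```

```bash
python3 -m handwheel '[[[0.025,0,0,0,-0.7,0],[0.025,0,0,0,0,0],[0.025,0,0,0,0,0],[0.025,0,0,0,0,0],[0.025,0,0,0,0,0],[0.025,0,0,0,0,0],[0.025,0,0,0,0,0],[0.02,0,0,0,0,0],[0.01,0,0,0,0,0],[0,0,0,0,0,0]]]'
python3 -c "
from h import *
import cv2
go(-.010,.234,.040)
for n in ['side','scene','wrist']: cv2.imwrite(f'pics/{n}2.png',grab_frame(n))
a=cv2.imread('pics/side2.png')[100:300,150:400];cv2.imwrite('pics/si3.png',cv2.resize(a,(750,600),interpolation=cv2.INTER_CUBIC))"
```

```text
time: 3.9
eef_pos: [0.5263, 0.214, 0.0391]
ee_rot: [[0.0, 0.997, 0.077], [-0.002, 0.077, -0.997], [-1.0, 0.0, 0.002]]
ft_force: [0.1, -0.5, 0.8]
grip_width: 0.0854
block xy -0.01132882591992436 0.233430469951125 z 0.03911742847301029 yaw 4.389815634329974 shift tool [-0.00088337  0.00133173 -0.00056145] F [ 0.13765902 -0.48106611  0.80273875] t 3.9
```

View pics/si3.png

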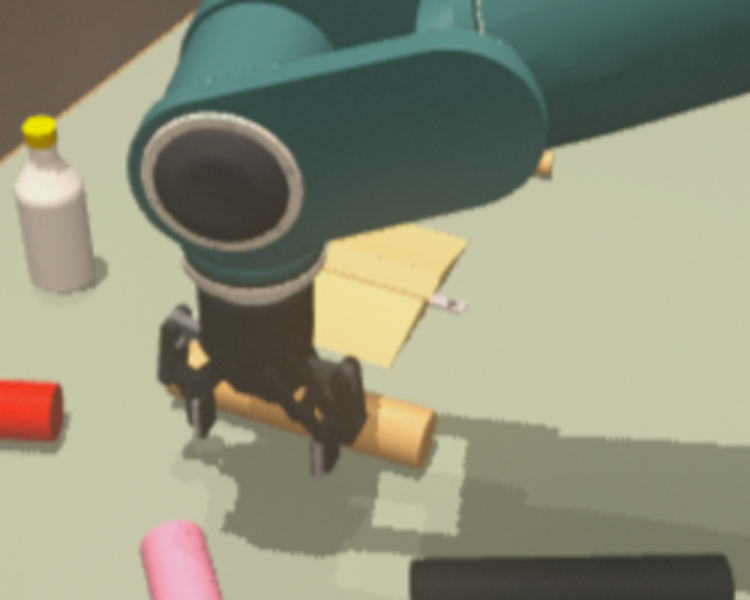

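View pics/wrist2.png

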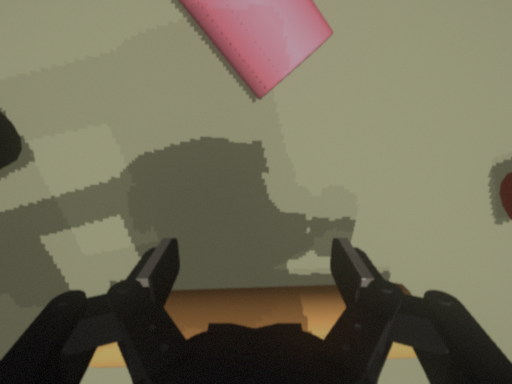

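View pics/scene2.png

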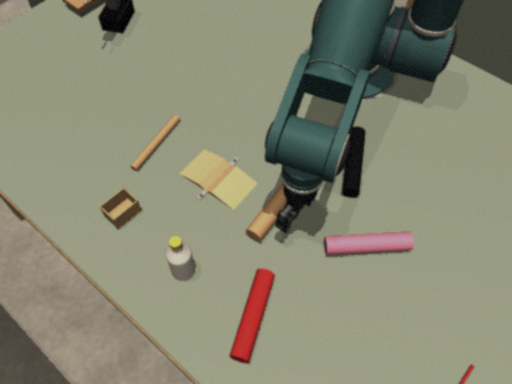

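```bash
python3 -c "
from h import *
p=sense()['eef_pos']
for s in (-.048,.048):
  for z in (.014,.027): print(s,z,proj('side',np.r_[p[:2]+s*u,z]), proj('scene',np.r_[p[:2]+s*u,z]))"
python3 - <<'E'
import cv2
a=cv2.imread('pics/side2.png')[220:270,195:285];cv2.imwrite('pics/si4.png',cv2.resize(a,None,fx=8,fy=8,interpolation=cv2.INTER_CUBIC))
E
```

```text
-0.048 0.014 [256.36502703 261.11832303] [306.98434869 206.71482217]
-0.048 0.027 [256.34489647 256.88979552] [307.48094258 203.98746007]
0.048 0.014 [216.21994742 247.09668691] [284.41912674 234.50956589]
0.048 0.027 [215.85643387 242.88897061] [284.72076045 231.95000198]
```

View pics/si4.png

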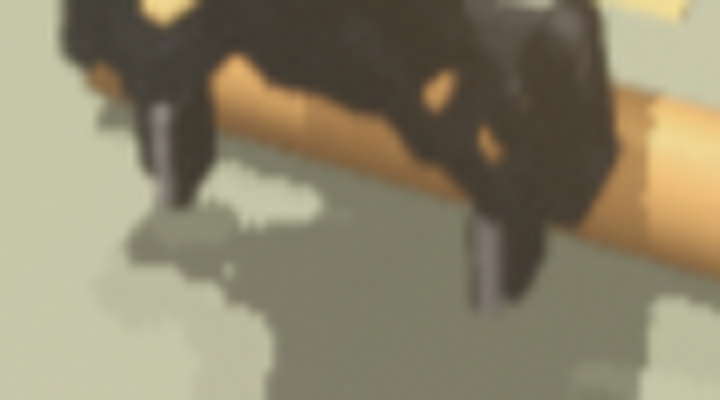

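```bash
python3 -m handwheel '[[[0.005,0.001,0,0,0,0],[0.005,0,0,0,0,0],[0,0,0.006,0,0,0],[0,0,0.006,0,0,0],[0,0,0.005,0,0,0],[0,0,0.005,0,0,0],[0,0,0.005,0,0,0],[0,0,0.005,0,0,0],[0,0,0.005,0,0,0],[0,0,0.005,0,0,0]]]'
python3 -c "
from h import *
import cv2
go(-.010,.234,.029)
for n in ['side','scene']: cv2.imwrite(f'pics/{n}5.png',grab_frame(n))
a=cv2.imread('pics/side5.png')[100:300,150:400];cv2.imwrite('pics/si5.png',cv2.resize(a,(750,600),interpolation=cv2.INTER_CUBIC))"
```

```text
time: 4.88
eef_pos: [0.5351, 0.1697, 0.0373]
ee_rot: [[0.012, 0.997, 0.077], [0.003, 0.077, -0.997], [-1.0, 0.012, -0.002]]
ft_force: [-0.4, 0.2, 0.3]
grip_width: 0.085
block xy -0.005718743587904619 0.18858057548146928 z 0.03731204977734851 yaw 4.420168597716379 shift tool [ 0.00833794 -0.00412964 -0.04542872] F [-0.41841067  0.20672259  0.31986122] t 4.8833
```

View pics/si5.png

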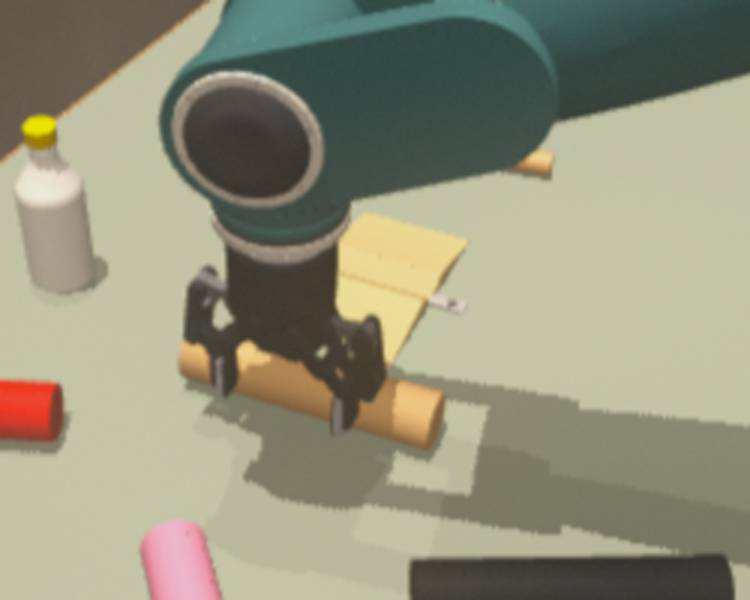

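```bash
python3 -m handwheel '[[[0.005,0,-0.004,0,0,-0.7],[0.005,0,-0.002,0,0,0],[0,0,0,0,0,0],[0,0,0,0,0,0]]]'
python3 -c "
from h import *
import cv2
go(-.010,.234,.029)
for n in ['side','scene']: cv2.imwrite(f'pics/{n}6.png',grab_frame(n))
a=cv2.imread('pics/side6.png')[180:280,190:320];cv2.imwrite('pics/si6.png',cv2.resize(a,(780,600),interpolation=cv2.INTER_CUBIC))"
```

```text
time: 5.32
eef_pos: [0.5346, 0.1764, 0.026]
ee_rot: [[-0.002, 0.997, 0.076], [0.002, 0.076, -0.997], [-1.0, -0.002, -0.002]]
ft_force: [1.0, -0.8, 0.1]
grip_width: 0.0852
block xy -0.005740800754256941 0.1952880089300286 z 0.02595454252423472 yaw 4.370187035574093 shift tool [-0.00297221 -0.00408177 -0.03873679] F [ 1.02315791 -0.78802418  0.08818592] t 5.3167
```

View pics/si6.png

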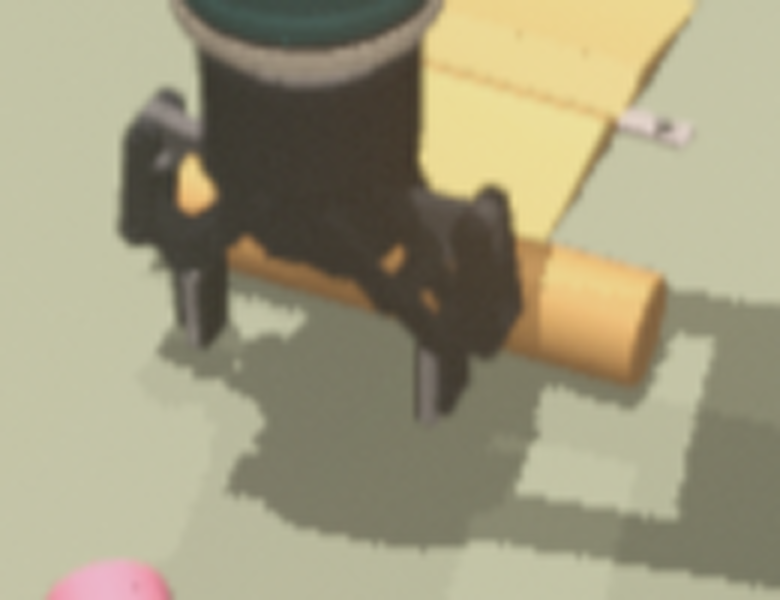

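```bash
python3 -c "
from h import *
import cv2
a=cv2.imread('pics/scene6.png')[130:250,180:340];cv2.imwrite('pics/sc6.png',cv2.resize(a,(800,600),interpolation=cv2.INTER_CUBIC))
p=ray('side',(298.2,234.8),.022)[:2]-C;print(p@u,p@v)"
```

```text
-0.11177536333449618 0.131888980373214
```

View pics/sc6.png

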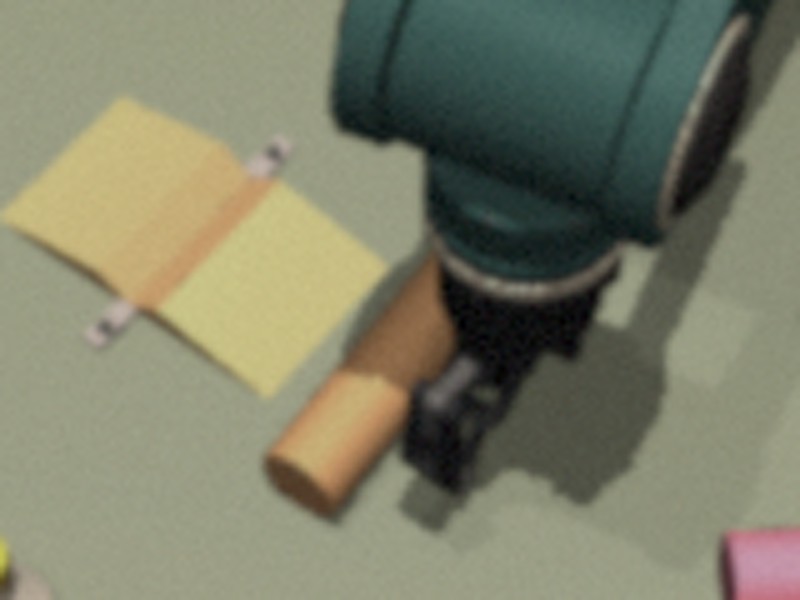

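```bash
python3 -c "
from h import *
p=ray('scene',(180+300/5-.4,130+483/5-.4),.022)[:2]-C;print(p@u,p@v)
go(-.0116,.17,.027)"
```

```text
0.08809770092807086 0.1384184209167456
block xy -0.005804699096993236 0.19519730789178127 z 0.026056054151855693 yaw 4.370454025242864 shift tool [-0.00097703 -0.00591571  0.02516805] F [0.46668765 0.20873445 0.35893007] t 5.4167
```

```bash
python3 -m handwheel '[[[0,-0.002,0.004,0,0,0],[0,-0.002,0.004,0,0,0],[0,-0.001,0.004,0,0,0],[0,0,0.004,0,0,0],[0,0,0.004,0,0,0]]]'
python3 -c "
from h import *
go(-.0116,.16,.027)"
```

```text
time: 5.83
eef_pos: [0.5306, 0.1547, 0.0263]
ee_rot: [[-0.001, 0.997, 0.077], [0.002, 0.077, -0.997], [-1.0, -0.001, -0.002]]
ft_force: [0.2, -0.1, -0.1]
grip_width: 0.0854
block xy -0.011330272853135847 0.17393667414559139 z 0.026347578238906412 yaw 4.441416403127454 shift tool [-0.00067558 -0.00035351  0.0139337 ] F [ 0.21188935 -0.08994499 -0.09467215] t 5.8333
```

```bash
python3 -m handwheel '[[[0,0,0.004,0,0,0],[0,0,0.004,0,0,0],[0,0,0.004,0,0,0],[0,0,0.004,0,0,0],[0,0,0.004,0,0,0],[0,0,0.004,0,0,0],[0,0,0.004,0,0,0],[0,0,0.004,0,0,0],[0,0,0.004,0,0,0],[0,0,0.004,0,0,0]]]'
python3 -c "
from h import *
import cv2
go(-.0116,.12,.030)
for n in ['side','scene']: cv2.imwrite(f'pics/{n}7.png',grab_frame(n))
a=cv2.imread('pics/side7.png')[150:270,190:350];cv2.imwrite('pics/si7.png',cv2.resize(a,(800,600),interpolation=cv2.INTER_CUBIC))"
```

```text
time: 6.67
eef_pos: [0.5342, 0.1098, 0.0266]
ee_rot: [[-0.001, 0.997, 0.077], [0.002, 0.077, -0.997], [-1.0, -0.0, -0.002]]
ft_force: [0.1, 0.6, -0.1]
grip_width: 0.0852
block xy -0.010860655370354416 0.12893054210218294 z 0.026640545324610226 yaw 4.389045486086659 shift tool [-0.00337514 -0.00078602  0.00892064] F [ 0.05129919  0.59976994 -0.14654793] t 6.6667
```

View pics/si7.png

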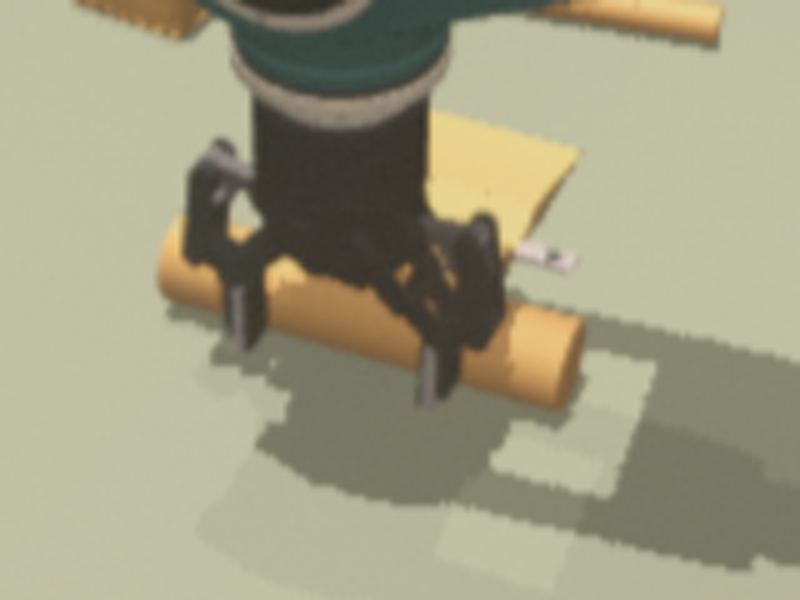

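```bash
python3 -m handwheel '[[[0,0,0.005,0,0,0],[0,0,0.005,0,0,0],[-0.001,0,0.005,0,0,0],[-0.001,0,0.005,0,0,0],[-0.001,0,0.005,0,0,0],[-0.001,0,0.005,0,0,0],[-0.001,0,0.005,0,0,0],[-0.001,0,0.005,0,0,0],[-0.001,0,0.005,0,0,0],[-0.001,0,0.005,0,0,0]]]'
python3 -c "
from h import *
import cv2
go(-.0116,.052,.038)
for n in ['side','scene']: cv2.imwrite(f'pics/{n}8.png',grab_frame(n))
a=cv2.imread('pics/side8.png')[130:250,190:350];cv2.imwrite('pics/si8.png',cv2.resize(a,(800,600),interpolation=cv2.INTER_CUBIC))
a=cv2.imread('pics/scene8.png')[130:250,160:320];cv2.imwrite('pics/sc8.png',cv2.resize(a,(800,600),interpolation=cv2.INTER_CUBIC))"
```

```text
time: 7.6
eef_pos: [0.5385, 0.0557, 0.0356]
ee_rot: [[-0.0, 0.997, 0.077], [0.003, 0.077, -0.997], [-1.0, 0.0, -0.003]]
ft_force: [-0.7, 1.5, 0.3]
grip_width: 0.0854
block xy -0.010490054613365328 0.07462414640213698 z 0.03561957156131988 yaw 4.392502942558648 shift tool [-0.00244222 -0.00122537  0.0226116 ] F [-0.74146737  1.48008864  0.29336931] t 7.6
```

View pics/si8.png

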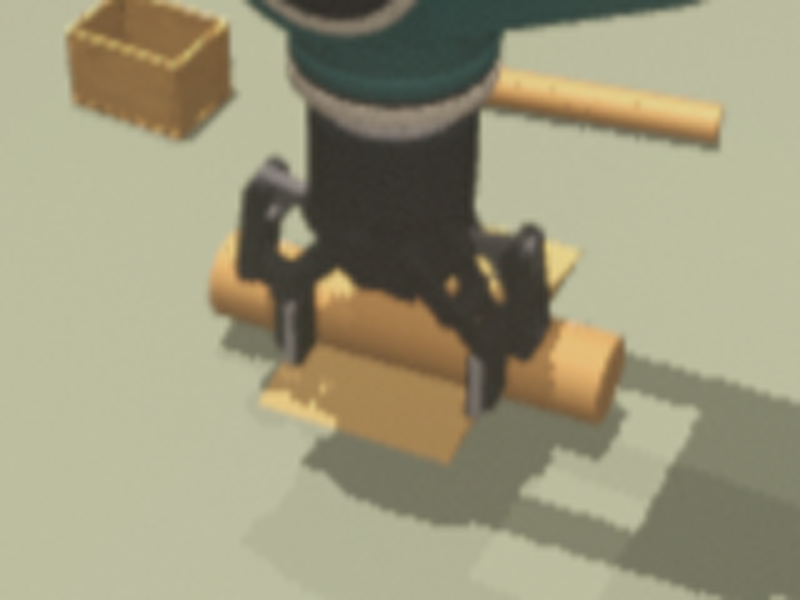

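View pics/sc8.png

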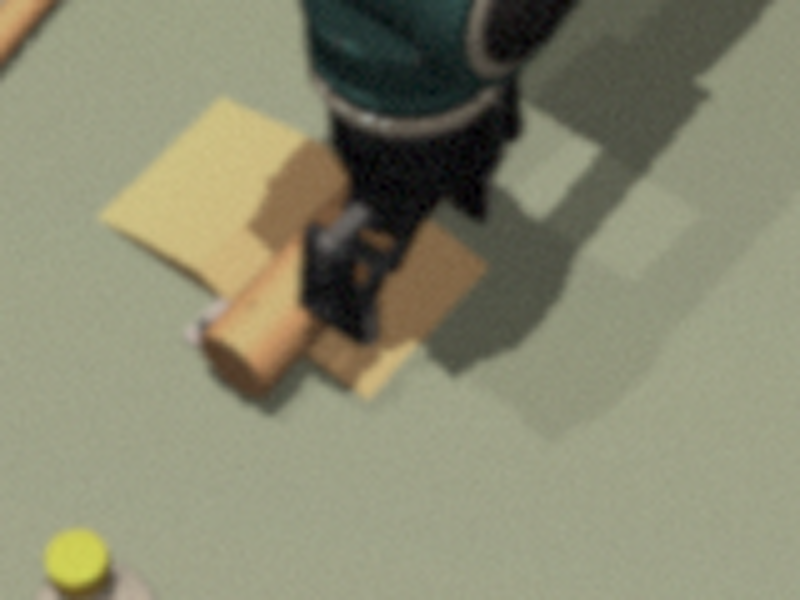

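```bash
python3 -m handwheel '[[[-0.001,-0.001,0.004,0,0,0],[-0.001,0,0.004,0,0,0],[-0.001,0,0.004,0,0,0],[-0.001,0,0.003,0,0,0],[0,0,0.003,0,0,0],[0,0,0.003,0,0,0]]]'
python3 -c "
from h import *
import cv2
go(-.0116,.048,.039)
for n in ['side','scene']: cv2.imwrite(f'pics/{n}9.png',grab_frame(n))
a=cv2.imread('pics/side9.png')[130:250,190:350];cv2.imwrite('pics/si9.png',cv2.resize(a,(800,600),interpolation=cv2.INTER_CUBIC))
a=cv2.imread('pics/scene9.png')[130:250,160:320];cv2.imwrite('pics/sc9.png',cv2.resize(a,(800,600),interpolation=cv2.INTER_CUBIC))"
```

```text
time: 8.2
eef_pos: [0.539, 0.0329, 0.0399]
ee_rot: [[-0.0, 0.997, 0.077], [0.002, 0.077, -0.997], [-1.0, -0.0, -0.002]]
ft_force: [-0.6, -0.4, -0.4]
grip_width: 0.0852
block xy -0.011573917685276564 0.05183765979676496 z 0.03989522962629646 yaw 4.399678137432863 shift tool [ 8.85956281e-04 -4.60440474e-05  3.83962374e-03] F [-0.6168439  -0.35739046 -0.4102944 ] t 8.2
```

View pics/si9.png

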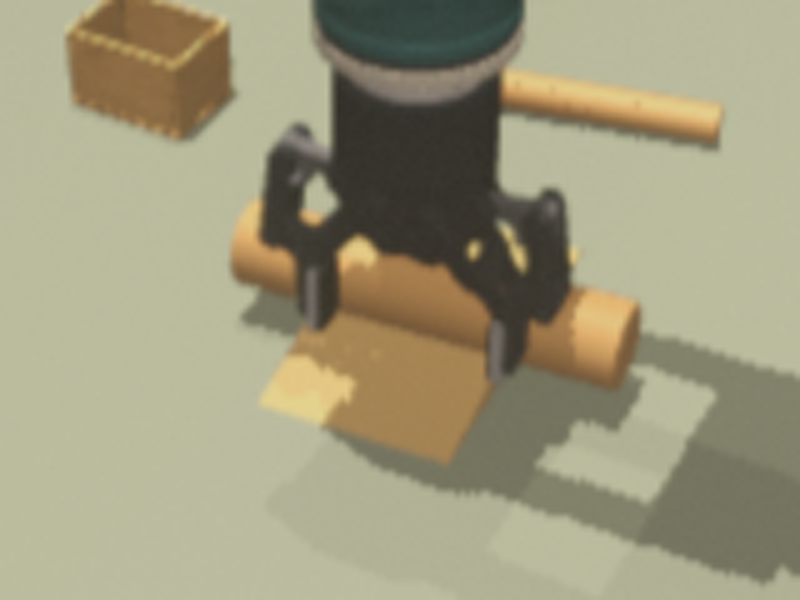

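View pics/sc9.png

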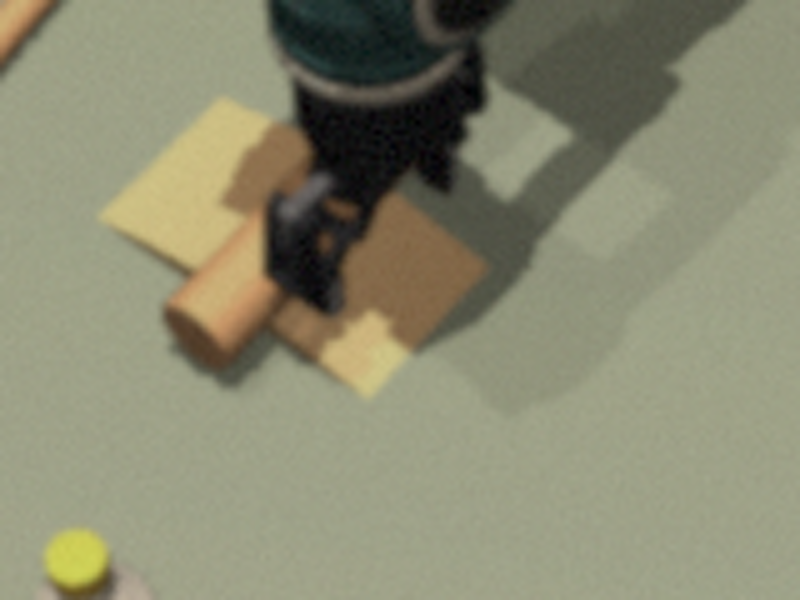

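```bash
python3 -c "
from h import *
for z in (.029,.036):
  for n,p in (('scene',(160+203/5-.4,130+333/5-.4)),('side',(190+622/5-.4,130+345/5-.4))):
    p=ray(n,p,z)[:2]-C;print(z,n,p@u,p@v)"
```

```text
0.029 scene 0.08343654773537283 0.012501145333097466
0.029 side -0.10441864624776993 0.008286798593223513
0.036 scene 0.08638433106828604 0.015809066494311973
0.036 side -0.10668366754110753 0.016382559968858307
```

```bash
python3 -m handwheel '[[[0,0,0.002,0,0,0],[0,0,0.002,0,0,0],[0,0,0.002,0,0,0],[0,0,0,0,0,0],[0,0,0,0,0,0],[0,0,0,0,0,0],[0,0,0,0,0,0]]]'
python3 -c "
from h import *
import cv2
go(-.0116,.048,.039)
for n in ['side','scene']: cv2.imwrite(f'pics/{n}10.png',grab_frame(n))
a=cv2.imread('pics/side10.png')[130:250,190:350];cv2.imwrite('pics/si10.png',cv2.resize(a,(800,600),interpolation=cv2.INTER_CUBIC))
a=cv2.imread('pics/scene10.png')[130:250,160:320];cv2.imwrite('pics/sc10.png',cv2.resize(a,(800,600),interpolation=cv2.INTER_CUBIC))"
```

```text
time: 8.88
eef_pos: [0.5394, 0.0262, 0.0395]
ee_rot: [[-0.001, 0.997, 0.076], [0.002, 0.076, -0.997], [-1.0, -0.001, -0.002]]
ft_force: [-0.5, 0.1, -0.2]
grip_width: 0.0853
block xy -0.011691881451989511 0.04513908520214469 z 0.03946311468131784 yaw 4.373377694129956 shift tool [ 0.0004696   0.00010587 -0.00285937] F [-0.48605663  0.13342889 -0.24066968] t 8.8833
```

View pics/si10.png

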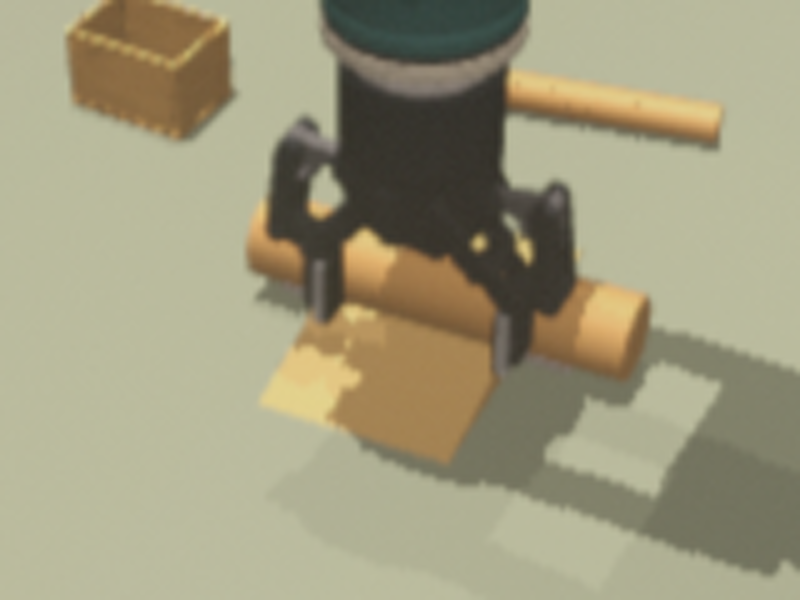

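View pics/sc10.png

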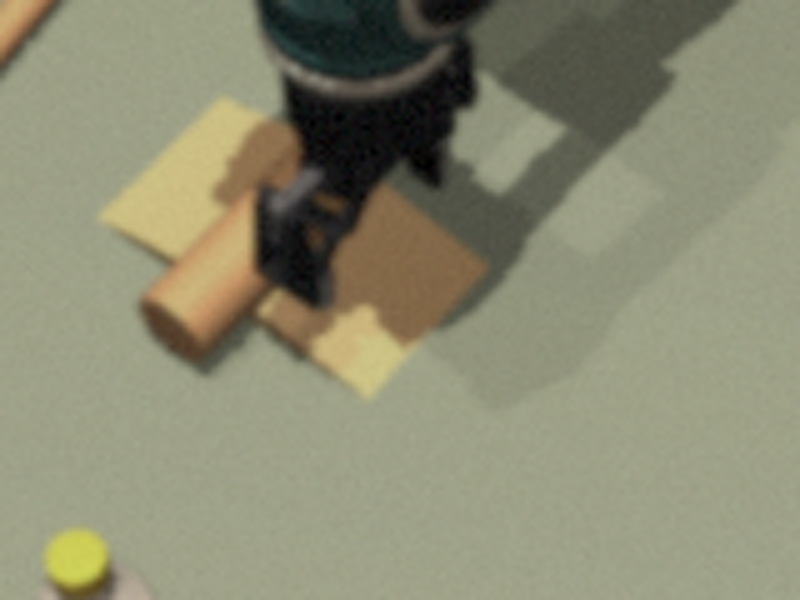

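```bash
python3 -m handwheel '[[[0,0,-0.004,0,0,0],[0,0,-0.006,0,0,0],[0,0,-0.01,0,0,0],[0,0,-0.01,0,0,0],[-0.01,0,-0.01,0,0,0],[-0.02,0,-0.02,0,0,0],[-0.02,0,-0.02,0,0,0],[-0.02,0,-0.02,0,0,0],[-0.02,0,-0.02,0,0,0],[-0.02,0,-0.02,0,0,0],[-0.01,0,-0.01,0,0,0],[0,0,0,0,0,0]]]'
python3 -m handwheel '[[[-0.02,0,-0.02,0,0,0],[-0.02,0,-0.02,0,0,0],[-0.02,0,-0.02,0,0,0],[-0.02,0,-0.02,0,0,0],[-0.01,0,0,0,0,0],[0,0,0,0,0,0],[0,0,0,0,0,0],[0,0,0,0,0,0]]]'
python3 -c "
from h import *
import cv2
go(-.0116,.048,.039)
for n in ['side','scene','wrist']: cv2.imwrite(f'pics/{n}11.png',grab_frame(n))
a=cv2.imread('pics/side11.png')[130:250,190:350];cv2.imwrite('pics/si11.png',cv2.resize(a,(800,600),interpolation=cv2.INTER_CUBIC))
a=cv2.imread('pics/scene11.png')[130:250,160:320];cv2.imwrite('pics/sc11.png',cv2.resize(a,(800,600),interpolation=cv2.INTER_CUBIC))"
```

```text
time: 9.98
eef_pos: [0.5244, 0.191, 0.1694]
ee_rot: [[-0.002, 0.997, 0.079], [0.004, 0.079, -0.997], [-1.0, -0.001, -0.004]]
ft_force: [0.1, 0.2, -0.4]
grip_width: 0.0854
time: 10.65
eef_pos: [0.5162, 0.2716, 0.2573]
ee_rot: [[-0.008, 0.997, 0.08], [-0.0, 0.08, -0.997], [-1.0, -0.008, -0.001]]
ft_force: [-0.2, -0.8, 0.3]
grip_width: 0.0851
block xy -0.01725685522407344 0.29154967499093176 z 0.2573130932482564 yaw 4.573475816755437 shift tool [0.21814761 0.00529024 0.24370614] F [-0.16976143 -0.75534288  0.29561483] t 10.65
```

View pics/si11.png

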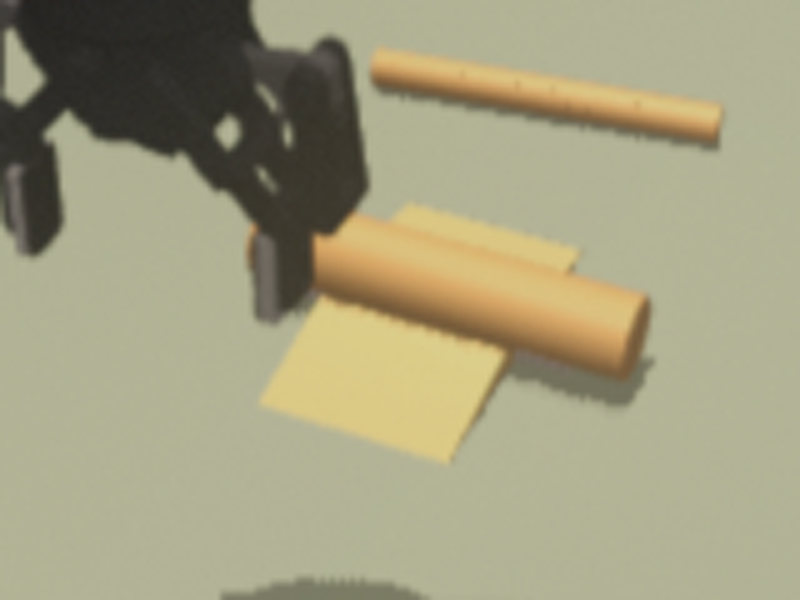

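View pics/sc11.png

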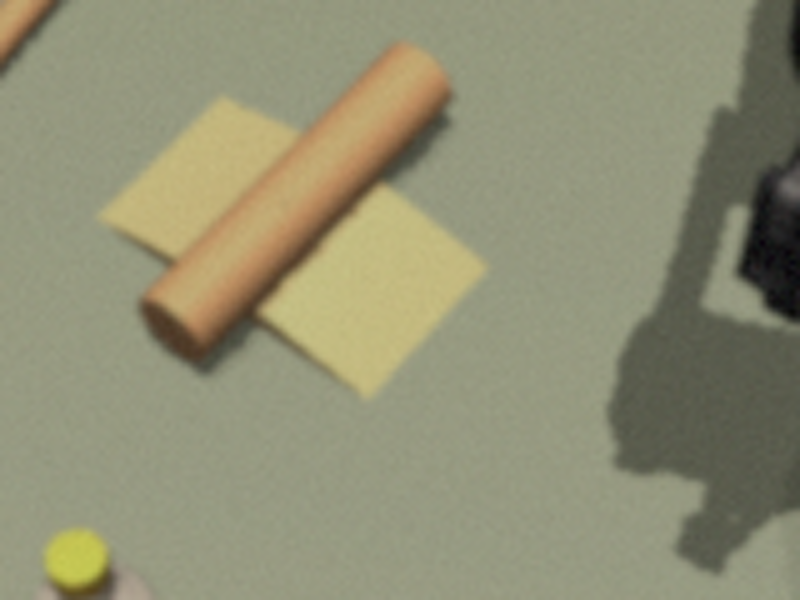

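The rod lies in the groove and sticks out at both ends: near end at crop (177,328), far end at (425,67). I'll check the numbers and that the rod is still.

```bash
python3 -c "
from h import *
import cv2
e=[]
for p in ((177,328),(425,67)):
    q=ray('scene',(160+p[0]/5-.4,130+p[1]/5-.4),.029)[:2]-C;e.append([q@u,q@v])
e=np.array(e);d=e[0]-e[1];print(e,e.mean(0),np.linalg.norm(d),np.arctan2(d[1],d[0]))
q=ray('side',(190+633/5-.4,130+336/5-.4),.029)[:2]-C;print(q@u,q@v)
b=grab_frame('scene');a=cv2.imread('pics/scene11.png');o=cv2.imread('pics/scene0.png')
print('rod diff',np.abs(a.astype(int)-b)[130:210,185:255].max(),np.abs(a.astype(int)-b)[130:210,185:255].mean())
for nm,s in (('dowel',np.s_[110:175,125:185]),('box',np.s_[185:230,95:145]),('glue',np.s_[230:285,160:200])): print(nm,np.abs(o.astype(int)-a)[s].mean())
"
```

```text
[[ 0.08894073  0.00042483]
 [-0.11268724 -0.00085048]] [-0.01187326 -0.00021283] 0.20163200944604384 0.00632498836932974
-0.10697188221649465 -0.00026484121194476884
rod diff 9 1.7211904761904762
dowel 8.603418803418803
box 7.493925925925926
glue 8.579545454545455
```

```bash
python3 -c "
from workcell import *
print(finish_job())"
```

```text
the job is handed in; nothing more can be done
None
```

I rolled the thick rod along the bench and up the V-block's ramp with the two open fingertips. It went over the lip and settled in the groove. I then backed the hand away to 0.26 m high and about 0.29 m from the groove, and handed the job in at about 11 s.

**Rod position:** the last pictures put its centre 0.2 mm from the groove's middle line and 12 mm from the block's middle along it. It is parallel to the groove within 0.006 rad. Those figures assume the seated height of 29 mm; I did not measure the height separately. Two pictures taken one after the other showed it still.

**Other items:** the dowel's end is at the same pixel in the side picture as at the start. The glue bottle and screw box look unmoved in the pictures, but a plain image difference against the first picture (about 8 grey levels at each item) could not confirm it. I put that down to a general brightness change and did not check it.

**What went wrong:**
- **Fingertip height:** when open, the fingertips stand about 13 mm farther back than I first assumed.
- **First touch:** a lowering move fell short, so the fingers met the rod too high and it rolled on about 35–40 mm along the bench. I backed off, lowered the hand, and the rest of the push was steady.

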